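Make up a perfume sample set

TASK

Make up the sample set on the desk: take the spent black tester with the red cap out of the square nest and put it in the grey returns tub, stand each of the three flacons upright and fully down in the nest of its own shape, and press every travel-spray tube that is there down into a clip of its own on the rack, fully home, until the sprung jaw closes over it. Leave the gift box, the bottle and the tape roll where they are.

Things in the scene. Friction and masses are not known exactly. Their poses are not given: they have to be found in the camera images.
- tube0: travel-spray tube (gold body, black caps): round body 16 mm in diameter, 98 mm between square end caps (20 x 20 mm, 12 mm long), 120 mm overall, about 45 g; origin at the middle of its axis, x along the axis; it lies on the desk on its caps (origin 10 mm up). Two to four of the tubes are there
- tube1: travel-spray tube (copper body, white caps): round body 16 mm in diameter, 98 mm between square end caps (20 x 20 mm, 12 mm long), 120 mm overall, about 45 g; origin at the middle of its axis, x along the axis; it lies on the desk on its caps (origin 10 mm up). Two to four of the tubes are there
- tube2: travel-spray tube (red body, steel caps): round body 16 mm in diameter, 98 mm between square end caps (20 x 20 mm, 12 mm long), 120 mm overall, about 45 g; origin at the middle of its axis, x along the axis; it lies on the desk on its caps (origin 10 mm up). Two to four of the tubes are there
- tube3: travel-spray tube (green body, gold caps): round body 16 mm in diameter, 98 mm between square end caps (20 x 20 mm, 12 mm long), 120 mm overall, about 45 g; origin at the middle of its axis, x along the axis; it lies on the desk on its caps (origin 10 mm up). Two to four of the tubes are there
- rack: fixed black rack 90 x 270 x 8 mm with 4 clips 70 mm apart along its y; origin centre of underside. Clip: two forks 14 mm long, 30 mm either side of its middle along x (46 mm clear for fingers between, down to the base). Fork: fixed white prong at +y, blue sprung jaw at -y, flared tops 56 mm above the desk, mouth 35 mm wide. About 10 N pushes a tube down past the jaw, which snaps back over it
- clip0 (a point): clip 0: where the middle of a seated tube's axis lies, 36 mm above the desk; x along the tube (either way round), z up
- jaw0 (a joint): sprung jaw of clip 0, rad: 0 closed (also round a seated tube), about 0.2 as a tube passes, spring returns it
- clip1 (a point): clip 1: where the middle of a seated tube's axis lies, 36 mm above the desk; x along the tube (either way round), z up
- jaw1 (a joint): sprung jaw of clip 1, rad: 0 closed (also round a seated tube), about 0.2 as a tube passes, spring returns it
- clip2 (a point): clip 2: where the middle of a seated tube's axis lies, 36 mm above the desk; x along the tube (either way round), z up
- jaw2 (a joint): sprung jaw of clip 2, rad: 0 closed (also round a seated tube), about 0.2 as a tube passes, spring returns it
- clip3 (a point): clip 3: where the middle of a seated tube's axis lies, 36 mm above the desk; x along the tube (either way round), z up
- jaw3 (a joint): sprung jaw of clip 3, rad: 0 closed (also round a seated tube), about 0.2 as a tube passes, spring returns it
- flacon_round: round perfume flacon (amber glass, brass cap): body 48 mm in diameter, 52 mm high, cap 22 mm in diameter on a short neck, 74 mm high overall, 160 g; origin at the centre of its underside, z up. It stands on the desk
- nest_round: fixed dark wooden nest 74 x 74 x 20 mm with a round pocket 55 mm in diameter, 15 mm deep (its floor 5 mm above the desk); origin at the centre of its underside, pocket centred on it, z up
- flacon_square: square perfume flacon (blue, steel cap): body 40 x 40 mm, 52 mm high, cap 22 mm in diameter on a short neck, 74 mm high overall, 160 g; origin at the centre of its underside, z up. It stands on the desk
- nest_square: fixed dark wooden nest 74 x 74 x 20 mm with a square pocket 47 x 47 mm, 15 mm deep (its floor 5 mm above the desk); origin at the centre of its underside, pocket centred on it, z up
- flacon_slim: slim perfume flacon (green glass, black cap): body 30 mm (x) by 56 mm (y), 52 mm high, cap 22 mm in diameter on a short neck, 74 mm high overall, 160 g; origin at the centre of its underside, z up. It stands on the desk
- nest_slim: fixed dark wooden nest 74 x 74 x 20 mm with a slim pocket 37 mm (x) by 63 mm (y), 15 mm deep (its floor 5 mm above the desk); origin at the centre of its underside, pocket centred on it, z up
- old_tester: spent tester bottle, black with a red cap: body 40 x 40 mm, 52 mm high, 72 mm overall, 100 g; origin at the centre of its underside. It stands in the square nest at the start
- tub: grey returns tub, fixed, open at the top, 150 x 150 mm outside, 50 mm high, walls and floor 4 mm; origin at the centre of its underside
- gift_box: bystander: yellow gift box 70 x 70 x 80 mm; origin at the centre of its underside
- lotion: bystander: blue bottle 52 mm in diameter, 110 mm high; origin at the centre of its underside
- tape_roll: bystander: roll of clear tape 90 mm in diameter, 25 mm high, lying flat; origin at the centre of its underside
Mind the look-alikes: they are no part of the job. Of the things that look like the tub, the smaller one is meant. What is shaped like the old_tester but pink is not meant.

How it is judged:
By the outcome, as a careful person would: the job done as asked, in the order asked, and still so for the second after the job is handed in, with the robot touching nothing.
Of tube0, tube1, tube2, tube3 only 2 to 4 are there at a start; the rules pass over those that are not, and their reading is None.
At some moment in a run one of tube0, tube1, tube2, tube3 may be knocked a few centimetres aside while the robot is not near it.
It also fails if it takes over 208 s, if anything falls off the work surface, if the arm or the gripper's body presses on something with over 40 N, if the wrist force passes 120 N, or if a joint passes its speed limit or range.

ROBOT

A 6-joint arm with a two-finger parallel gripper is mounted at the origin on the work surface. World frame = base frame: x ahead of the robot, y to its left, z up, the work surface at z = 0. Lengths are in mm, angles in rad, forces in N, time in s.
With the tool pointing down it reaches from about 275 to 775 mm from the base axis. Payload 14.6 kg.
Tool frame: the origin (TCP) lies between the finger pads; the fingertips stand 8 mm ahead of it and the grasp point (between the pads) lies 11 mm behind it (ctrl.tip_reach is the distance from the TCP to the fingertips, in mm); z points along the fingers, y is the line along which they close (so a half turn about z gives the same grasp; the last joint's range is limited). The gripper opens to 85 mm and grips with 20 to 120 N. Pads are 22 mm wide; open, the fingers measure 114 mm over their backs; the gripper's body (76 mm by 85 mm) begins 54 mm behind the grasp point. The pads swing forward as they close: fully open they stand 13 mm farther back than shut.
Start: joints at [1.165, 0.263, -0.048, 1.259, 0, 1.415], TCP at [130.298, 508.577, 239.278] pointing down, gripper open.
Joint ranges: [-2.65, 2.65], [-0.89, 1.7], [-1.18, 1.37], [-2.13, 2.11], [-1.35, 1.29], [-3.14, 3.14]. Speed limits (rad/s): [1.89, 1.89, 2.57, 2.79, 3.14, 3.14].

INTERFACE

Orientations are given as a 3x3 rotation matrix whose columns are the frame's x, y, z axes.
In Python, from rig import ctrl gives the robot as it stands. Calls block until the motion is done:
- ctrl.goto(position, orientation): joint-space move of the TCP to a pose.
- ctrl.line_to(position, rot=None, vel=150): straight line of the TCP; rot=None keeps the orientation; vel is the mean speed in mm/s.
- ctrl.goto_joints(angles): joint-space move.
- ctrl.let_go() and ctrl.grab(newtons=None): open the fingers fully, or close them until they stop; newtons is the grip in N (None keeps the last).
- ctrl.hold(seconds).
- ctrl.inverse_kinematics(position, orientation): joint angles nearest the present ones, or None.
- ctrl.read_state(): the state.
- ctrl.camera(name): name is "side" or "top" or "wrist"; returns a dict with "pixels" (420x560x3 uint8, red, green, blue), "fx", "fy", "cx", "cy" (pixels), "T" (4x4, takes a point from camera to world coordinates); the wrist camera has in their place "mount" (4x4, takes a point from camera to tool coordinates, whose origin is the TCP and whose axes are the flange's). Camera axes: x right, y up, looking along -z (the intrinsics and any distortion apply to the point x, -y, -z); pixel columns grow to the right and rows downward; lengths in mm; the calibration is good to about 2 mm. A picture is of the moment at which its call begins: read the wrist's pose just before it. There is no depth.
A pose or a line that the arm cannot do raises ctrl.PlanningError and nothing moves.
- ctrl.close_job(): hands the job in; it is judged then, once.
Trained networks look in a picture, given as the dict that the camera call returned (one of the last four; its "shot" number tells which), for a name from the list of things; names that differ only in an ending like _2 or _b are one class to them, and where a whole thing is asked for, a point or a joint stands for the part that bears it (a point fixed in the world has none). Each returns a list of dicts, best first, with "p" (0 to 1); they miss things now and then, are a little off and sometimes report something else, mostly with a low value. They report only what shows in the picture. A call takes as long as a camera call. They do not tell look-alikes from the thing itself.
- ctrl.masks_of(thing, picture): "pixels" (420x560 bool, what is visible of it) and "bbox" ([left, top, right, bottom] in pixels, round what is visible of it).
The state is a dict: "time": time; "joints": joint angles; "joint_vel": joint speeds; "joint_torque": joint torques, N m; "tcp_pos": TCP position; "tcp_rot": TCP orientation; "contact_force": force on the tool from outside, world axes, zero at the start; "ft_torque": the same for the moment, N m; "width": finger opening in mm; "grip_force": force on a finger pad.
Only numpy, scipy, OpenCV 4.12 (cv2) and the standard library are available. Lean on these libraries where they do the work, as an engineer would, in place of code of your own. Each camera call takes 0.05 s, during which the arm holds its last target. There are 200 camera calls.

## Working session

There is one attempt and no reset: what is moved stays moved. The work goes in short steps, each a Python script; the robot and the scene stay as the last script left them, time stands still between calls to the robot, and variables do not carry over. Pictures are saved under pics/ and viewed, at most 14 in all, crops included, and the job is handed in when it is done.

```bash
ls; mkdir -p pics; python3 - <<'E'
from rig import ctrl
import cv2
for n in ("top","side"):
    p=ctrl.camera(n); cv2.imwrite(f"pics/{n}0.png",p["pixels"][:,:,::-1]); print(n,p.keys(),p["fx"],p["fy"],p["cx"],p["cy"],p["T"].round(3).tolist() if hasattr(p["T"],'round') else p["T"])
    for t in ("tube0","tube1","tube2","tube3","rack","flacon_round","nest_round","flacon_square","nest_square","flacon_slim","nest_slim","old_tester","tub"):
        print(t,[(round(m["p"],2),m["bbox"]) for m in ctrl.masks_of(t,p)])
print(ctrl.read_state()["time"])
E
```

```text
pics
top dict_keys(['pixels', 'fx', 'fy', 'cx', 'cy', 'T', 'shot']) 433.36562420455596 433.36562420455596 278.4314219412469 210.75096682673367 [[-0.009, 0.992, -0.125, 348.912], [-1.0, -0.009, -0.003, 83.233], [-0.004, 0.125, 0.992, 1279.574], [0.0, 0.0, 0.0, 1.0]]
tube0 [(0.8, [317.9, 212.5, 326.8, 248.2]), (0.8, [264.3, 213.7, 272.6, 256.0]), (0.59, [339.8, 217.0, 356.9, 253.7]), (0.52, [288.2, 212.8, 303.0, 252.0])]
tube1 [(0.8, [317.9, 212.5, 326.8, 248.2]), (0.8, [264.3, 213.7, 272.6, 256.0]), (0.59, [339.8, 217.0, 356.9, 253.7]), (0.52, [288.2, 212.8, 303.0, 252.0])]
tube2 [(0.8, [317.9, 212.5, 326.8, 248.2]), (0.8, [264.3, 213.7, 272.6, 256.0]), (0.59, [339.8, 217.0, 356.9, 253.7]), (0.52, [288.2, 212.8, 303.0, 252.0])]
tube3 [(0.8, [317.9, 212.5, 326.8, 248.2]), (0.8, [264.3, 213.7, 272.6, 256.0]), (0.59, [339.8, 217.0, 356.9, 253.7]), (0.52, [288.2, 212.8, 303.0, 252.0])]
rack [(0.93, [270.8, 160.0, 359.1, 194.8])]
flacon_round [(0.53, [214.3, 226.4, 229.6, 239.2]), (0.46, [167.8, 215.5, 183.7, 236.3])]
nest_round [(0.74, [381.4, 216.2, 410.0, 244.0])]
flacon_square [(0.49, 
[... 1719 characters left out ...]
 [295.8, 198.1, 361.1, 248.1]), (0.22, [220.9, 173.7, 236.3, 193.1])]
flacon_round [(0.67, [234.8, 191.4, 246.2, 210.6]), (0.32, [325.9, 316.6, 362.7, 343.8])]
nest_round [(0.85, [317.5, 263.8, 355.2, 289.8])]
flacon_square [(0.53, [221.8, 174.0, 238.2, 193.3])]
nest_square [(0.58, [297.2, 290.9, 336.1, 314.5])]
flacon_slim [(0.73, [203.5, 192.4, 216.5, 212.4]), (0.31, [289.4, 197.1, 360.7, 247.3])]
nest_slim [(0.91, [359.1, 285.6, 395.4, 313.7])]
old_tester [(0.73, [311.3, 277.8, 327.7, 302.5]), (0.61, [277.0, 297.2, 295.7, 327.0]), (0.46, [291.8, 197.2, 362.1, 249.1])]
tub [(0.97, [164.0, 145.8, 230.9, 184.6]), (0.59, [256.3, 167.9, 308.8, 203.2]), (0.42, [275.4, 235.4, 304.8, 253.5])]
1.4
```

```bash
python3 - <<'E'
import cv2
a=cv2.imread("pics/top0.png"); cv2.imwrite("pics/top0c.png",cv2.resize(a[120:340,30:470],None,fx=1.8,fy=1.8,interpolation=cv2.INTER_CUBIC))
a=cv2.imread("pics/side0.png"); cv2.imwrite("pics/side0c.png",cv2.resize(a[130:360,150:430],None,fx=2.6,fy=2.6,interpolation=cv2.INTER_CUBIC))
E
```

```text
(no output)
```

View pics/top0c.png

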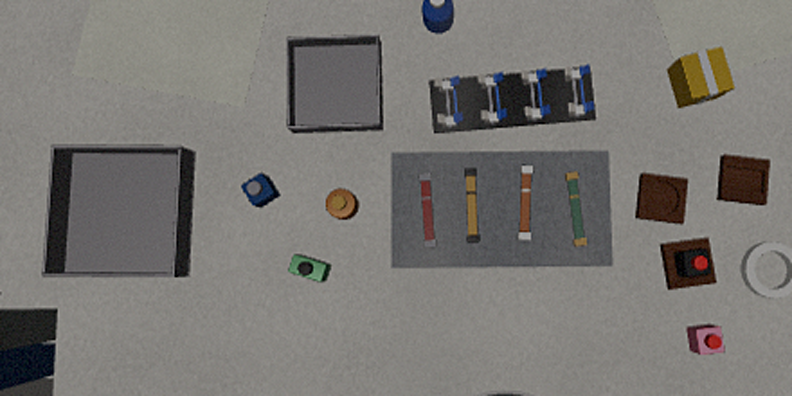

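View pics/side0c.png

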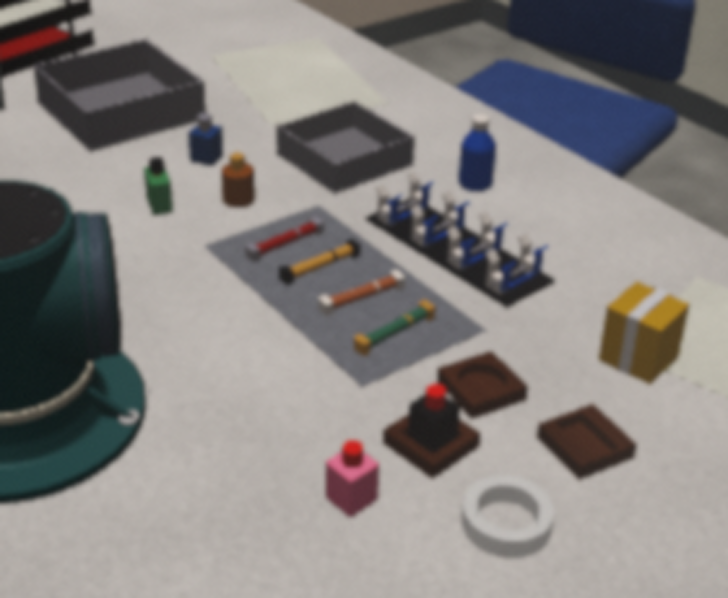

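Every tube is there: red (268,235), gold (291,232), copper (322,230) and green (349,235), all in full top-image pixels. There are two look-alikes to settle:
- **Tub:** the candidates are (217,167) and (95,237). The first, smaller one fits.
- **Tester:** the candidates are black in the nest (415,265) and pink (422,309). The black one in the nest fits.

Next I'll write the localiser, which fits projected models to the masks, and get coarse poses.

```bash
cat > h.py <<'E'
from rig import ctrl
import numpy as np, cv2
from scipy.optimize import minimize
def box(a,b,z0,z1): return np.array([[x,y,z] for x in(-a/2,a/2) for y in(-b/2,b/2) for z in(z0,z1)],float)
def cyl(d,z0,z1): 
    t=np.linspace(0,2*np.pi,25)[:-1]; return np.array([[d/2*np.cos(i),d/2*np.sin(i),z] for i in t for z in(z0,z1)])
cap=cyl(22,60,74)
M=dict(tube=[box(120,20,0,20)],flacon_round=[cyl(48,0,52),cap],flacon_square=[box(40,40,0,52),cap],flacon_slim=[box(30,56,0,52),cap],
 nest=[box(74,74,0,20)],tub=[box(150,150,0,50)],old_tester=[box(40,40,5,57),cyl(22,60,77)],rack=[box(90,270,0,8)])
def cam(name):
    s=ctrl.read_state(); p=ctrl.camera(name)
    if "mount" in p:
        T=np.eye(4);T[:3,:3]=s["tcp_rot"];T[:3,3]=s["tcp_pos"]; p["T"]=T@np.array(p["mount"])
    p["T"]=np.array(p["T"]); return p
def proj(p,X):
    c=(np.asarray(X)-p["T"][:3,3])@p["T"][:3,:3]; return np.c_[p["cx"]+p["fx"]*c[:,0]/-c[:,2], p["cy"]-p["fy"]*c[:,1]/-c[:,2]]
def ray(p,u,v,z):
    d=p["T"][:3,:3]@np.array([(u-p["cx"])/p["fx"],-(v-p["cy"])/p["fy"],-1]); o=p["T"][:3,3]; return o+d*(z-o[2])/d[2]
def place(m,q):
    c,s=np.cos(q[2]),np.sin(q[2]); return [h@np.array([[c,s,0],[-s,c,0],[0,0,1]])+[q[0],q[1],0] for h in m]
def fit(p,mask,model,q0=None):
    """pose (x,y,yaw) whose silhouette best covers the mask; returns q, IoU"""
    m=M[model]; F=4; mk=cv2.resize(mask.astype(np.uint8),None,fx=F,fy=F,interpolation=cv2.INTER_LINEAR)>0
    zc=np.mean([h[:,2].mean() for h in m[:1]])
    v,u=np.nonzero(mask); c=ray(p,u.mean(),v.mean(),zc)
    def cost(q):
        im=np.zeros(mk.shape,np.uint8)
        for h in place(m,q): cv2.fillConvexPoly(im,cv2.convexHull(((proj(p,h)+.5)*F*16).clip(-9e5,9e5).astype(np.int32)),1,shift=4)
        return 1-(mk&(im>0)).sum()/max(1,(mk|(im>0)).sum())
    best=None
    for y in ([0,.5,1.,1.5,2.,2.6] if q0 is None else [q0[2]]):
        x=[c[0],c[1],y] if q0 is None else q0
        r=minimize(cost,x,method="Nelder-Mead",options=dict(initial_simplex=[x,np.add(x,[8,0,0]),np.add(x,[0,8,0]),np.add(x,[0,0,.3])],xatol=.05,fatol=1e-4,maxiter=120))
        if best is None or r.fun<best.fun: best=r
    return best.x,1-best.fun
def find(p,name,model=None,pmin=.3):
    out=[]
    for d in ctrl.masks_of(name,p):
        if d["p"]>pmin:
            q,i=fit(p,d["pixels"],model or name); out.append((d["p"],[int(t) for t in d["bbox"]],q,i))
    return out
def down(yaw):
    c,s=np.cos(yaw),np.sin(yaw); return np.array([[c,s,0],[s,-c,0],[0,0,-1.]])  # tool x at yaw, closing axis perpendicular
def snap(p,n): cv2.imwrite(f"pics/{n}.png",p["pixels"][:,:,::-1])
E
python3 - <<'E'
from h import *
p=cam("top")
for n,m in(("tube0","tube"),("flacon_round",0),("flacon_square",0),("flacon_slim",0),("nest_slim","nest"),("nest_round","nest"),("old_tester",0),("tub",0),("rack",0)):
    for r in find(p,n,m or n): print(n,round(r[0],2),r[1],r[2].round(2),round(r[3],2))
s=ctrl.read_state();print(s["tcp_rot"],s["time"],s["width"])
w=ctrl.camera("wrist");print(np.round(w["mount"],3),w["fx"],w["cx"],w["cy"])
E
```

```text
tube0 0.8 [316, 213, 327, 250] [445.83 -37.92   3.08] 0.68
tube0 0.61 [265, 215, 275, 256] [434.28 121.47   3.2 ] 0.79
tube0 0.55 [343, 217, 359, 257] [ 435.45 -119.98    3.22] 0.65
tube0 0.49 [287, 211, 303, 256] [4.4156e+02 4.8960e+01 3.0000e-02] 0.9
flacon_round 0.48 [210, 226, 231, 238] [444.14 257.74   0.73] 0.93
flacon_round 0.39 [401, 146, 435, 179] [ 6.5984e+02 -3.3727e+02  6.2000e-01] 0.39
flacon_square 0.59 [165, 213, 184, 237] [467.89 390.55   2.17] 0.91
flacon_slim 0.76 [188, 263, 216, 275] [343.02 308.4    2.89] 0.86
nest_slim 0.74 [269, 158, 362, 194] [616.63 -27.26   1.89] 0.24
nest_slim 0.61 [429, 205, 456, 236] [ 479.63 -395.03    1.46] 0.95
nest_round 0.72 [383, 215, 410, 243] [ 450.78 -259.94    1.44] 0.95
old_tester 0.85 [406, 258, 425, 271] [ 346.81 -298.42    1.68] 0.88
old_tester 0.78 [411, 299, 435, 316] [ 228.21 -313.43    1.72] 0.92
old_tester 0.51 [268, 154, 360, 193] [ 632.48 -121.36    1.72] 0.1
tub 0.92 [190, 139, 245, 194] [6.4204e+02 2.7084e+02 2.0000e-02] 0.98
tub 0.9 [56, 197, 138, 272] [4.3648e+02 6.2201e+02 5.0000e-01] 0.55
rack 0.8 [270, 155, 360, 192] [618.1  -19.72   3.22] 0.96
[[-9.68715740e-01  2.48172955e-01  7.06841525e-06]
 [ 2.48172955e-01  9.68715739e-01  2.62954388e-05]
 [-3.21468349e-07  2.72269949e-05 -1.00000000e+00]] 1.9 85.60624648107793
[[-0.00000e+00  9.61000e-01  2.78000e-01  7.14380e+01]
 [ 1.00000e+00 -0.00000e+00  1.00000e-03  5.07000e-01]
 [ 1.00000e-03  2.78000e-01 -9.61000e-01 -1.33828e+02]
 [ 0.00000e+00  0.00000e+00  0.00000e+00  1.00000e+00]] 327.6845636496889 278.6403397121066 212.84917867455187
```

```bash
python3 - <<'E'
from h import *
def look(x,y,z,n,items,yaw=np.pi):
    ctrl.goto([x,y,z],down(yaw)); ctrl.hold(.15); p=cam("wrist"); snap(p,n)
    for t,m in items:
        for r in find(p,t,m): print(t,round(r[0],2),r[1],r[2].round(2),round(r[3],3))
    print(ctrl.read_state()["time"],ctrl.read_state()["joints"])
look(420,330,200,"w_flac",[("flacon_round",None),("flacon_square",None),("flacon_slim",None)])
look(470,30,240,"w_rack",[("tube0","tube"),("rack",None)])
look(410,-320,200,"w_nest",[("nest_round","nest"),("nest_slim","nest"),("nest_square","nest"),("old_tester",None)])
a=[cv2.imread(f"pics/w_{n}.png") for n in("flac","rack","nest")]
cv2.imwrite("pics/w_all.png",cv2.resize(np.vstack([np.hstack(a[:2]),np.hstack([a[2],0*a[2]])]),(800,600)))
E
```

```text
flacon_round 0.92 [175, 188, 232, 247] [4.4053e+02 2.5771e+02 1.6000e-01] 0.924
flacon_square 0.74 [309, 212, 367, 273] [464.15 388.59   0.58] 0.935
flacon_slim 0.85 [216, 80, 286, 137] [ 3.4053e+02  3.0781e+02 -3.0000e-01] 0.937
3.5917 [ 5.14227118e-01  2.93445572e-01 -1.12426119e-01  1.16485036e+00
  5.42693803e-05  5.13509392e-01]
tube0 0.95 [117, 92, 161, 205] [ 4.3156e+02 -1.1957e+02  9.0000e-02] 0.63
tube0 0.77 [204, 104, 223, 216] [442.29 -39.04   3.08] 0.737
tube0 0.65 [348, 90, 373, 206] [431.24 119.36   3.22] 0.658
rack 0.7 [116, 255, 345, 347] [614.85 -21.77   3.22] 0.724
5.0667 [-1.08269777e-01  1.70474813e-01 -1.70776935e-01  1.22967366e+00
  1.93569756e-05 -1.09307113e-01]
nest_round 0.95 [292, 186, 377, 267] [ 4.4720e+02 -2.6174e+02 -1.4000e-01] 0.968
nest_slim 0.66 [170, 211, 243, 293] [ 4.7632e+02 -3.9566e+02 -1.4000e-01] 0.938
nest_square 0.83 [255, 75, 342, 164] [ 342.58 -299.11    1.7 ] 0.626
old_tester 0.68 [275, 98, 326, 151] [ 3.4356e+02 -2.9984e+02  1.2000e-01] 0.955
old_tester 0.57 [260, 1, 308, 12] [ 224.82 -315.71    1.7 ] 0.932
6.8083 [-8.18842955e-01  2.69904709e-01 -1.46518544e-01  1.15423628e+00
  3.04901668e-05 -8.19410165e-01]
```

View pics/w_all.png

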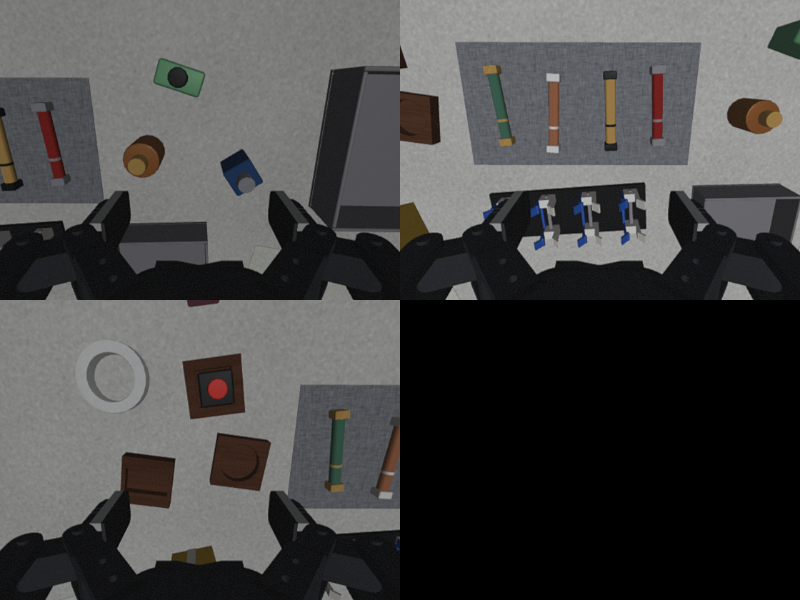

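View pics/w_nest.png

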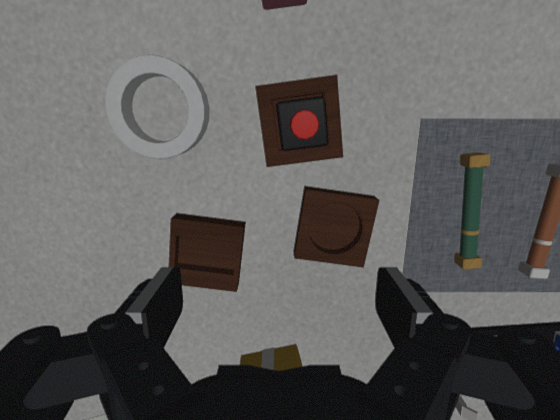

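The wrist view shows the black tester in its nest at (302,121), the round nest at (336,227) and the slim nest at (207,252) with its pocket long along world y. The pink bottle is out of frame at the top. Wrist and top views disagree by about 3 mm in x, so I'll check with the wrist turned half round.

```bash
python3 - <<'E'
from h import *
ctrl.goto([410,-320,200],down(0)); ctrl.hold(.15); p=cam("wrist"); snap(p,"w_nest2")
for t,m in [("nest_round","nest"),("nest_slim","nest"),("old_tester",None)]:
    for r in find(p,t,m): print(t,round(r[0],2),r[1],r[2].round(2),round(r[3],3))
p=cam("wrist"); m=[d for d in ctrl.masks_of("old_tester",p)][0]["bbox"]; l,t,r,b=[int(v) for v in m]
im=p["pixels"][max(0,t-50):b+50,max(0,l-50):r+50,::-1]; cv2.imwrite("pics/crop_t.png",cv2.resize(im,None,fx=3,fy=3))
p=cam("top"); im=p["pixels"][120:290,30:260,::-1]; cv2.imwrite("pics/crop_tub.png",cv2.resize(im,None,fx=2,fy=2))
a,b=cv2.imread("pics/crop_t.png"),cv2.imread("pics/crop_tub.png"); H=340
cv2.imwrite("pics/confirm.png",np.hstack([cv2.resize(a,(340,H)),b]))
E
```

```text
nest_round 0.69 [174, 108, 262, 197] [ 448.37 -260.72    1.43] 0.983
nest_round 0.69 [234, 232, 280, 290] [ 324.34 -297.01    1.67] 0.474
nest_slim 0.96 [315, 73, 403, 166] [ 477.72 -395.28    1.44] 0.974
```

View pics/confirm.png

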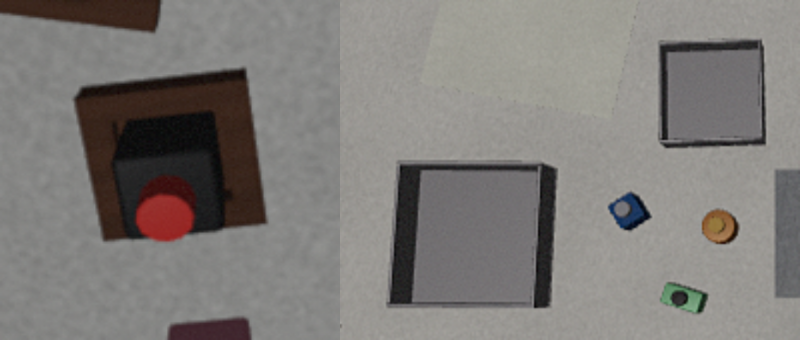

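Confirmed: the black bottle with the red cap, standing in the nest, is the tester, and the smaller tub at top right is the one meant. The wrist bias is under 1 mm. Now I'll move the tester.

```bash
cat >> h.py <<'E'
def best_yaw(x,y,z,yaw,step):
    """equivalent tool yaw with the least wrist turn"""
    c=[]
    for k in range(-4,5):
        j=ctrl.inverse_kinematics([x,y,z],down(yaw+k*step))
        if j is not None: c.append((abs(j[5])+.3*abs(j[5]-ctrl.read_state()["joints"][5]),yaw+k*step))
    return min(c)[1]
def pick(x,y,yaw,step,z,grip,up=200):
    a=best_yaw(x,y,z,yaw,step); R=down(a)
    ctrl.goto([x,y,max(z+60,up-60)],R); ctrl.line_to([x,y,z],vel=120); ctrl.grab(grip)
    s=ctrl.read_state(); print("grip",s["width"],s["grip_force"]); ctrl.line_to([x,y,up],vel=250); return a
def put(x,y,yaw,step,z,up=200,above=40,tol=None):
    a=best_yaw(x,y,z,yaw,step); ctrl.goto([x,y,up],down(a)); ctrl.line_to([x,y,z+above],vel=250)
    ctrl.line_to([x,y,z],vel=50); s=ctrl.read_state(); print("placed",s["tcp_pos"].round(1) if hasattr(s["tcp_pos"],"round") else s["tcp_pos"],np.round(s["contact_force"],1),s["width"])
    ctrl.let_go(); ctrl.line_to([x,y,up],vel=250)
E
python3 - <<'E'
from h import *
pick(344.1,-299.3,.12,np.pi/2,32,40)
put(639,269.5,0.02,np.pi/2,34)
p=cam("top"); snap(p,"t1")
for t in("old_tester",):
    for r in find(p,t): print(t,round(r[0],2),r[1],r[2].round(2),round(r[3],3))
# flacons closely
ctrl.goto([420,330,200],down(0)); ctrl.hold(.15); p=cam("wrist")
for t in("flacon_round","flacon_square","flacon_slim"):
    for r in find(p,t): print(t,round(r[0],2),r[1],r[2].round(2),round(r[3],3))
print(ctrl.read_state()["time"])
E
```

```text
grip 39.39937512348818 40.590417981147766
placed [639.2 269.6  34.3] [ 1.   0.2 -0.8] 39.67902812870289
old_tester 0.55 [393, 252, 428, 279] [ 339.65 -292.58    0.86] 0.453
flacon_round 0.89 [328, 142, 387, 199] [4.4278e+02 2.5806e+02 3.3000e-01] 0.944
flacon_round 0.63 [521, 1, 560, 37] [584.66  88.67   3.07] 0.897
flacon_square 0.92 [181, 117, 249, 177] [466.06 388.25   2.13] 0.939
flacon_square 0.35 [259, 1, 456, 40] [5.7424e+02 2.2668e+02 4.3000e-01] 0.349
flacon_slim 0.89 [270, 240, 335, 302] [342.45 308.57  -0.37] 0.915
flacon_slim 0.49 [522, 0, 559, 37] [577.43  82.6    3.16] 0.974
22.0
```

```bash
python3 - <<'E'
from h import *
pick(441.7,257.9,0,.2,27,30); put(447.8,-261.2,-.135,np.pi/2,32.5)
pick(341.5,308.2,-.33+np.pi/2,np.pi,27,30); put(477,-395.5,-.135+np.pi/2,np.pi,32.5)
for yw in(np.pi,0):
    ctrl.goto([380,-310,200],down(yw)); ctrl.hold(.15); p=cam("wrist"); snap(p,f"n{int(yw)}")
    for t,m in(("nest_square","nest"),("nest_slim","nest"),("nest_round","nest"),("flacon_round",None),("flacon_slim",None)):
        for r in find(p,t,m): print(t,round(r[0],2),r[1],r[2].round(2),round(r[3],3))
print(ctrl.read_state()["time"])
a=[cv2.imread(f"pics/n{k}.png") for k in(3,0)]; cv2.imwrite("pics/n_all.png",cv2.resize(np.hstack(a),(800,300)))
E
```

```text
grip 47.37967822184626 29.960395395755768
placed [ 447.6 -261.1   32.5] [-2.3  0.9  1.6] 47.317794362170225
grip 29.84392788974452 30.21075814962387
placed [ 477.  -395.6   32.4] [ 0.1 -0.4 -1.5] 29.730038212692367
nest_square 0.75 [244, 109, 330, 195] [ 3.4242e+02 -2.9911e+02  1.3000e-01] 0.984
nest_slim 0.93 [168, 237, 236, 315] [ 475.17 -395.38    1.44] 0.423
nest_round 0.56 [283, 213, 365, 294] [ 447.01 -261.35    1.43] 0.51
flacon_round 0.57 [305, 233, 356, 290] [ 446.34 -259.92    1.93] 0.921
flacon_slim 0.91 [177, 265, 228, 323] [ 478.23 -387.64    1.57] 0.687
nest_square 0.88 [227, 184, 308, 261] [ 343.7  -298.55    1.7 ] 0.972
nest_slim 0.78 [325, 36, 422, 133] [ 477.65 -395.1     1.44] 0.568
nest_round 0.73 [183, 73, 267, 165] [ 448.38 -260.81    1.43] 0.541
flacon_round 0.91 [192, 94, 250, 154] [ 4.4555e+02 -2.5996e+02  1.0000e-01] 0.958
flacon_slim 0.86 [338, 63, 421, 111] [ 4.7696e+02 -3.9448e+02 -1.2000e-01] 0.962
45.0083
```

View pics/n_all.png

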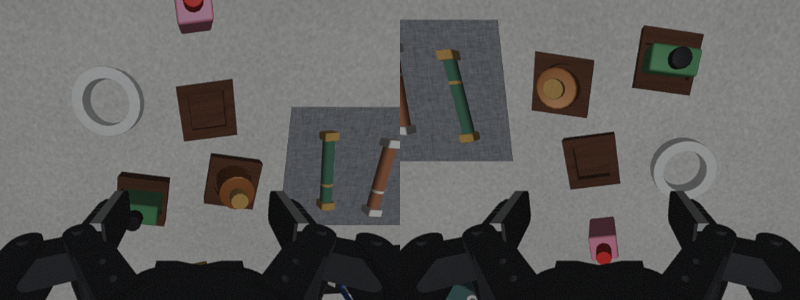

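Both flacons sit squarely in their nests: round at about (558,88) in the right half, slim at (675,60). The square nest is free. Next: the square flacon, then measure the rack and tubes.

```bash
cat >> h.py <<'E'
def sh(b,x,y): return b+[x,y,0]
M["rack"]=[box(90,270,0,8)]+[sh(box(14,36,8,56),x,y) for x in(-30,30) for y in(-105,-35,35,105)]
E
python3 - <<'E'
from h import *
pick(465.1,388.4,.57,np.pi/2,27,30); put(343.1,-298.8,.13,np.pi/2,32.5)
for yw in(np.pi,0):
    ctrl.goto([520 if yw else 480,0,270],down(yw)); ctrl.hold(.15); p=cam("wrist"); snap(p,f"r{int(yw)}")
    for t,m in(("tube0","tube"),("rack",None)):
        for r in find(p,t,m): print(t,round(r[0],2),r[1],r[2].round(2),round(r[3],3))
p=cam("side"); snap(p,"s1")
print(ctrl.read_state()["time"])
a=[cv2.imread(f"pics/r{k}.png") for k in(3,0)]; b=cv2.resize(cv2.imread("pics/s1.png")[120:330,150:430],(400,300)); c=cv2.resize(cv2.imread("pics/s1.png")[250:340,270:410],(400,257)); c=cv2.copyMakeBorder(c,0,43,0,0,0)
cv2.imwrite("pics/r_all.png",np.vstack([cv2.resize(np.hstack(a),(800,300)),np.hstack([b,c])]))
E
```

```text
grip 39.427313225739525 31.16339385509491
placed [ 343.1 -298.8   32.4] [ 0.6 -0.3 -0.8] 39.50322515627762
tube0 0.94 [316, 50, 329, 161] [4.3922e+02 4.7290e+01 2.0000e-02] 0.693
tube0 0.9 [152, 46, 193, 158] [ 4.3185e+02 -1.2050e+02  1.0000e-01] 0.693
tube0 0.8 [373, 81, 395, 191] [468.9  120.31   3.2 ] 0.683
tube0 0.64 [236, 55, 253, 167] [443.66 -38.79   3.08] 0.733
rack 0.64 [150, 209, 370, 299] [ 6.140e+02 -2.035e+01  8.000e-02] 0.893
tube0 0.87 [229, 160, 250, 259] [439.35  48.78   3.16] 0.732
tube0 0.74 [164, 138, 197, 234] [4.7001e+02 1.2155e+02 6.0000e-02] 0.678
tube0 0.7 [365, 169, 388, 263] [ 432.57 -120.1     3.26] 0.678
tube0 0.58 [300, 158, 322, 254] [ 4.4453e+02 -3.8530e+01 -5.0000e-02] 0.725
rack 0.65 [167, 0, 432, 108] [614.82 -20.24   3.22] 0.961
rack 0.34 [264, 6, 285, 97] [720.43 -14.3    1.19] 0.12
59.975
```

View pics/r_all.png

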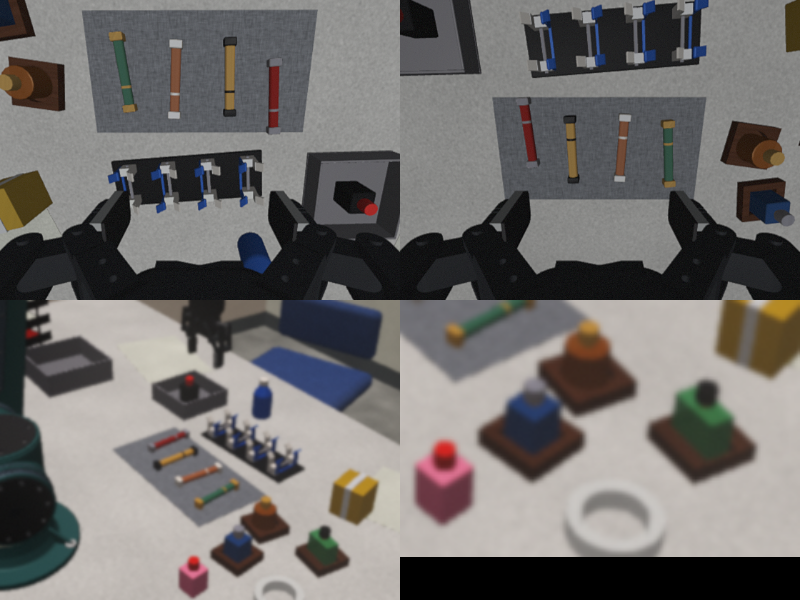

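All three flacons are seated and the tester is in the small tub. The red tube has been knocked from x≈434 to x≈469, now at (273,95) in the left view. First I'll clip the red tube and check it.

```bash
cat >> h.py <<'E'
RX,RY,RW=614.4,-20.3,.08
def clip(l): return RX-np.sin(RW)*l, RY+np.cos(RW)*l
def tube(x,y,yaw,l):
    pick(x,y,yaw,np.pi,11,80,up=140); cx,cy=clip(l); a=best_yaw(cx,cy,37,RW,np.pi)
    ctrl.goto([cx,cy,130],down(a)); ctrl.line_to([cx,cy,72],vel=200)
    for z in(45,37,36):
        ctrl.line_to([cx,cy,z],vel=40); s=ctrl.read_state(); print(z,np.round(s["tcp_pos"],1),np.round(s["contact_force"],1),round(s["width"],1))
    ctrl.let_go(); ctrl.line_to([cx,cy,140],vel=250)
E
python3 - <<'E'
from h import *
tube(469.5,120.9,.06,105)
ctrl.goto([480,0,270],down(0)); ctrl.hold(.15); p=cam("wrist"); snap(p,"q1")
for r in find(p,"tube0","tube"): print(round(r[0],2),r[1],r[2].round(2),round(r[3],3))
cv2.imwrite("pics/q1c.png",cv2.resize(p["pixels"][0:270,80:480,::-1],(800,540))); print(ctrl.read_state()["time"])
E
```

```text
grip 13.003362538650238 78.12595009803772
45 [606.4  83.6  44.7] [ 1.2 -4.5  1.1] 12.6
37 [606.8  83.6  37.3] [ 1.2 -6.   7.8] 12.9
36 [606.9  83.6  37.2] [-4.  -5.1 20.3] 13.0
0.83 [363, 164, 385, 262] [ 4.3283e+02 -1.1998e+02  1.1000e-01] 0.694
0.74 [230, 160, 250, 255] [4.3939e+02 4.8350e+01 1.0000e-02] 0.755
0.73 [179, 2, 215, 119] [607.4   89.19   3.22] 0.657
0.67 [299, 159, 318, 254] [443.34 -38.51   3.09] 0.706
71.1167
```

View pics/q1c.png

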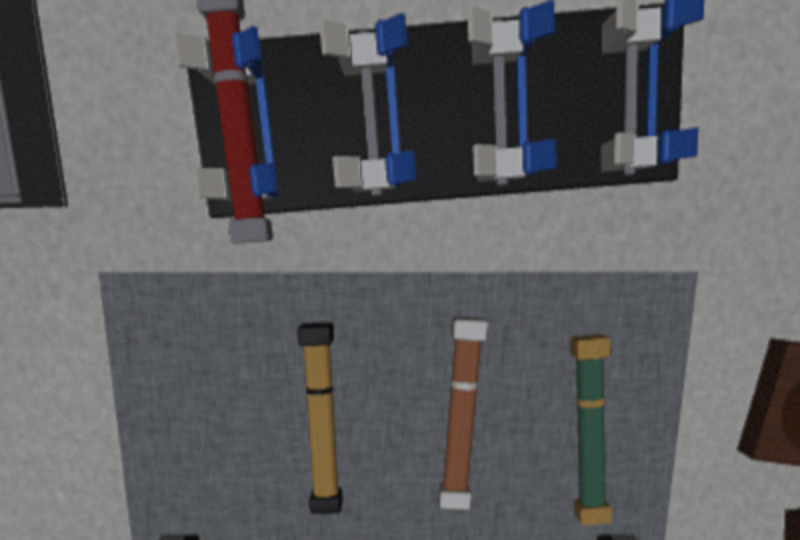

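The red tube lies in clip +105 with its blue jaws at its side. I'll confirm the depth by pressing with closed fingers: a seated tube should give contact at TCP z ≈ 52.

```bash
cat >> h.py <<'E'
def press(l):
    cx,cy=clip(l); a=best_yaw(cx,cy,52,RW,np.pi); ctrl.goto([cx,cy,100],down(a)); ctrl.grab(20); f0=ctrl.read_state()["contact_force"][2]
    for z in(60,56,54,53,52,51,50,49):
        ctrl.line_to([cx,cy,z],vel=40); ctrl.hold(.1); s=ctrl.read_state(); f=s["contact_force"][2]-f0; print("press",z,round(s["tcp_pos"][2],1),round(f,1))
        if f>20: break
    ctrl.line_to([cx,cy,110],vel=200); ctrl.let_go()
E
python3 - <<'E'
from h import *
press(105); print(ctrl.read_state()["time"])
E
```

```text
press 60 60.3 -0.2
press 56 56.0 -0.3
press 54 54.0 -0.3
press 53 53.0 0.7
press 52 52.0 0.2
press 51 51.7 11.8
press 50 51.5 21.6
79.0417
```

Contact came at 52, so it's fully home. Now the other three.

```bash
sed -i 's/np.pi,11,80,up=140/np.pi,9.7,80,up=140/; s/for z in(45,37,36)/for z in(45,36,34.8)/' h.py; python3 - <<'E'
from h import *
tube(439.3,48.4,.02,35); 
ctrl.goto([480,0,270],down(0)); ctrl.hold(.15); p=cam("wrist"); snap(p,"q2")
for r in find(p,"tube0","tube"): print(round(r[0],2),r[1],r[2].round(2),round(r[3],3))
tube(443.7,-38.6,-.05,-35); tube(432.5,-120.2,.108,-105)
for l in(35,-35,-105): press(l)
ctrl.goto([480,0,270],down(0)); ctrl.hold(.15); p=cam("wrist"); snap(p,"q3")
ctrl.goto_joints([1.165, 0.263, -0.048, 1.259, 0, 1.415]); q=cam("side"); print(ctrl.read_state()["time"])
cv2.imwrite("pics/q3c.png",np.hstack([cv2.resize(p["pixels"][0:270,80:480,::-1],(400,270)),cv2.resize(q["pixels"][140:330,170:430,::-1],(400,270))]))
E
```

```text
grip 12.661734622681804 78.09176087379456
45 [612.   13.8  44.8] [ 1.1 -4.5  1.3] 12.7
36 [612.3  13.8  36.1] [ 1.8 -4.5  5.5] 12.3
34.8 [612.4  13.8  35.9] [-3.5 -4.4 19. ] 12.9
0.92 [180, 1, 213, 122] [6.0722e+02 8.9730e+01 7.0000e-02] 0.695
0.72 [300, 160, 320, 254] [442.86 -38.03   3.1 ] 0.72
0.61 [253, 0, 277, 117] [613.    14.92   3.22] 0.797
grip 13.070044005012988 78.09143900871277
45 [617.5 -56.   44.8] [ 0.9 -5.3  0.6] 12.8
36 [617.8 -56.   36. ] [ 1.7 -4.9  3.4] 13.1
34.8 [617.9 -56.   35.9] [-3.7 -4.2 18.6] 12.9
grip 12.930181556141324 78.09002995491028
45 [ 623.2 -125.8   44.8] [ 0.6 -6.   1.3] 12.7
36 [ 623.4 -125.7   36.1] [ 1.1 -5.2  4.3] 12.7
34.8 [ 623.5 -125.8   35.9] [-4.  -3.  17.6] 12.7
press 60 60.3 0.4
press 56 55.9 0.0
press 54 54.0 0.2
press 53 53.0 0.7
press 52 52.0 0.4
press 51 51.7 10.9
press 50 51.5 22.4
press 60 60.3 0.5
press 56 55.9 -0.3
press 54 54.0 0.7
press 53 53.0 -0.0
press 52 52.0 1.1
press 51 51.7 11.0
press 50 51.5 20.8
press 60 60.3 -0.1
press 56 56.0 0.5
press 54 54.0 -0.5
press 53 53.0 0.9
press 52 52.0 -0.2
press 51 51.7 9.8
press 50 51.5 19.7
press 49 51.4 31.7
127.2917
```

View pics/q3c.png

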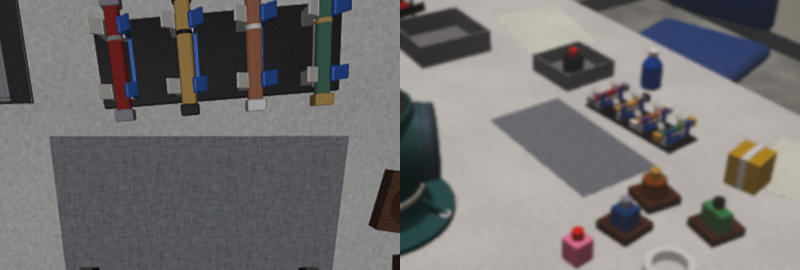

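All four tubes are in their clips and fully home. The three flacons are in their nests, the tester is in the small tub, and the bystanders haven't moved. Handing in.

```bash
python3 -c "
from rig import ctrl
print(ctrl.close_job())"
```

```text
the job is handed in; nothing more can be done
None
```

I handed the job in at about 127 s on the robot's clock: the tester is in the small returns tub, the three flacons are down in their own nests, and all four tubes are clipped fully home (checked by pressing on each); the hand-in returned no verdict.

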